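# Lift a wet-painted dollhouse door onto the drying stand

### The job

The green dollhouse door lying on the blue painting stand is freshly painted, so no part of the robot may touch it: take the spatula with the red handle, slide its blade under the door, lift it clear and carry it on the blade to the pine drying stand. Lower it there without dropping it, so that it lies across both rails, centred and square like it lay before, then draw the blade out completely and lay the spatula flat on the desk. Leave the other things on the desk where they are.

Things in the scene. Friction and masses are not known exactly. Their poses are not given: they have to be found in the camera images.
- door: Freshly painted green dollhouse door, tiny brass knob: flat panel 76 (x) x 170 (y) x 9 mm (z), about 75 g, lying flat across the rails of the painting stand, its long side across the rails. Origin: centre of its underside (mouldings and knob add up to 6 mm on top). The robot must not touch it.
- lifter: Lifting spatula, 150 g, flat on the desk. Its x points along the blade to the tip, z up. Origin: on the blade's underside, mid carrying part. Aluminium blade x = -75 to +45 mm, y = -35 to +35, 4 mm thick. Upright web at x = -70 to -62. Raised red handle bar x = -152 to -57, 22 mm wide (y), from 45 to 71 mm above the blade's underside. Centre of mass near x = -40 mm.
- lifter_grip (a point): Where to grip the spatula's handle from above (close the fingers along the lifter's y, 22 mm wide): lifter x = -82 mm, y = 0, 58 mm above the blade's underside (middle of the bar's height). It moves with the lifter and its axes are the lifter's.
- paint_stand: Blue painting stand, steel-topped rails, fixed; the door starts on it. Two rails along x, 140 mm long, 10 wide, 24 high, centred at y = -60 and +60 mm (110 mm free between, bare desk below). A cross bar 7 mm high at x = +60 to +70 mm joins them at the far end; the end towards the robot (-x) is open. Origin: on the desk, centred between the rails.
- dry_stand: Pine drying stand, cork-topped rails, fixed, empty at the start; same shape, sizes, origin and axes as the painting stand; either may be left or right. The door belongs centred over its origin, underside 24 mm above the desk, long side along the stand's y (either way round).
- scraper: Steel scraper with dark wooden handle, 173 x 55 x 14 mm, loose, lying between the two stands; bystander. Origin: on the desk near its middle.
- calipers: Brass calipers, 150 x 40 x 10 mm, loose, lying at the right; bystander. Origin: under the middle of the beam.
- paint_tin: Tin with green label, 68 mm diameter, 75 mm high, loose, at the left; bystander. Origin: centre of its foot.
- brush_pot: Blue pot with brushes, 72 mm diameter, 177 mm high with brushes, loose, at the right; bystander. Origin: centre of its foot.
Mind the look-alikes: they are no part of the job. What is shaped like the paint_stand but pink or yellow is not meant.

How it is judged (in metres and radians):
On the way, in this order (a step that is already met when the one before it is completed fails the run):
1. the door is lifted off the painting stand on the spatula's blade, at least 10 mm clear of the rails (contact force between lifter and door above 0.15 N and height (world z) of door above 0.034 m and contact force between door and paint_stand below 0.05 N), for 0.2 s.
2. still carried on the blade, the door is brought low over the drying stand (centres within 40 mm, underside less than 36 mm above the rails) (contact force between lifter and door above 0.15 N and horizontal distance between door and dry_stand below 0.04 m and height (world z) of door below 0.06 m), for 0.1 s.
At the end, for the whole second after the job is handed in: The door rests flat, face up, on both rails of the drying stand, its centre within 25 mm of the stand's along and across the rails and square within 15 degrees; the spatula lies flat and still on the desk, its origin over 80 mm from the door's centre (blade fully out) (x of door in the frame of dry_stand between -0.025 and 0.025 m and y of door in the frame of dry_stand between -0.025 and 0.025 m and z of door in the frame of dry_stand between 0.02 and 0.028 m and angle between each of door, lifter's own z axis and vertical below 0.08 rad and angle between the y axis of door and the y axis of dry_stand, either way round below 0.26 rad and contact force between door and dry_stand above 0.15 N and linear speed of each of door, lifter below 0.02 m/s and contact force between door and lifter below 0.05 N and horizontal distance between lifter and door above 0.08 m and height (world z) of lifter below 0.006 m); the robot touches nothing.
It fails at once if the robot touches the wet door (contact force between door and the arm above 0.3 N or contact force between door and the fingers above 0.3 N).
It fails at once if the door is dropped or flung (faster than 0.8 m/s) (linear speed of door above 0.8 m/s).
It fails at once if the scraper, calipers, paint tin or brush pot is moved more than 30 mm (distance of any of scraper, calipers, paint_tin, brush_pot from where it was at the start of the episode above 0.03 m).
It also fails if it takes over 54 s, if anything falls off the work surface, if the arm or the gripper's body presses on something with over 40 N, if the wrist force passes 120 N, or if a joint passes its speed limit or range.

### The arm

A 6-joint arm with a two-finger parallel gripper is mounted at the origin on the work surface. World frame = base frame: x ahead of the robot, y to its left, z up, the work surface at z = 0. Lengths are in m, angles in degrees, forces in N, time in s.
With the tool pointing down it reaches from about 0.3 to 0.85 m from the base axis. Payload 5.4 kg.
Tool frame: the origin (TCP) lies between the finger pads; the fingertips stand 14 mm ahead of it and the grasp point (between the pads) lies 5 mm behind it; z points along the fingers, y is the line along which they close (so a half turn about z gives the same grasp; the last joint's range is limited). The gripper opens to 85 mm and grips with 20 to 120 N. Pads are 22 mm wide; open, the fingers measure 114 mm over their backs; the gripper's body (76 mm by 85 mm) begins 54 mm behind the grasp point. The pads swing forward as they close: fully open they stand 13 mm farther back than shut.
Start: joints at [-79.017, 9.076, 91.501, -0, 79.423, -12.038], TCP at [0.225, -0.529, 0.245] pointing down, gripper open.
Joint ranges: [-166.64, 166.64], [-54.1, 131.32], [10.49, 154.53], [-73.88, 253.88], [9.74, 151.15], [-171.62, 171.62]. Speed limits (degrees/s): [147.25, 147.25, 180, 180, 180, 180].

### API

Orientations are given as [roll, pitch, yaw] about the fixed x, y, z axes, in that order (R = Rz(yaw) Ry(pitch) Rx(roll)).
In Python, from rig import get_state, read_camera, camera_info, finish_job gives the robot as it stands. The module is installed in compiled form; this text tells all that it offers.
- The arm moves only by the tool drive_tool, never from a script. Its argument "commands" is a list of rows, each an object with "offset": the shift along the tool's x, y, z in mm, a list of three; "roll": the turn about the tool's z in rad; "gripper": the closure, from -1 (fully open) to 1 (shut), so that 0 is half open. In form: [{"offset": [x, y, z], "roll": roll, "gripper": gripper}, ...]. A call has 1 to 5 rows; each row is the pose to reach, as a shift and turn from the pose commanded when the call began, along the tool's axes at that moment; what a row does not reach only later rows make up. A row lasts 1/8 s, in which the tool goes at most 62.5 mm and 10.7 degrees, less where a joint would pass 70% of its speed; a pose out of reach is approached as far as the arm can. A call with a gripper value outside its range is refused whole. The fingers move at their own pace and stop on an object; "newtons" is the grip in N (left out, the last holds). Time passes only in rows, so rows that repeat a pose let the fingers close. It gives the time, the measured TCP pose, the force, the opening and the grip force at its end, in the units of the state.
- get_state(): the state, without advancing time (a new reading comes with each control period).
- read_camera(name): name is "scene" or "top" or "wrist"; returns the picture (420x560x3 uint8, red, green, blue); there is no depth.
- camera_info(name): a dict with "vfov" (degrees; the focal length in pixels is half the picture's height over the tangent of half this angle, whatever the lens; pixels are square), "cx", "cy" (the principal point, pixels), "eye" and "orientation" of the camera in the world. Camera axes: x right, y down, z forward; pixel columns grow to the right and rows downward; lengths in m; the calibration is good to about 2 mm. A picture is of the moment at which its call begins: read the wrist's pose just before it. camera_info takes no time and is no camera call; for the wrist camera it gives the pose at the moment of the call.
- finish_job(): hands the job in; it is judged then, once.
The state is a dict: "clock": time; "qpos": joint angles; "qvel": joint speeds; "joint_efforts": joint torques, N m; "tool_pos": TCP position; "ee_rot": TCP orientation; "force": force on the tool from outside, world axes, zero at the start; "moment": the same for the moment, N m; "gripper_width": opening from 0.0 (shut) to 1.0 (fully open); "grip_force": force on a finger pad.
Only numpy, scipy, OpenCV 4.12 (cv2) and the standard library are available. Lean on these libraries where they do the work, as an engineer would, in place of code of your own. Each camera call takes 0.05 s, during which the arm holds its last target. There are 200 camera calls.

## Working session

There is one attempt and no reset: what is moved stays moved. The work goes in short steps, Python scripts to look and compute and a tool call to move; the robot and the scene stay as the last step left them, time stands still between calls to the robot, and variables do not carry over. Pictures are saved under pics/ and viewed, at most 12 in all, crops included, and the job is handed in when it is done.

Besides the shell and the picture viewer there is one more tool, called after ">>>" as name([rows], argument=value, ...), one row to a line, values as JSON. drive_tool: Moves the arm, as the interface text tells. Its arguments: {"type":"object","properties":{"commands":{"type":"array"},"newtons":{"type":"number"}},"required":["commands"]}

```bash
mkdir -p pics
python3 - <<'E'
from rig import *
import cv2
for n in("top","scene"):
    i=camera_info(n);print(n,i)
    cv2.imwrite(f"pics/{n}0.png",read_camera(n)[:,:,::-1])
s=get_state();print(s)
E
```

```text
top {'vfov': 44.68563521344571, 'cx': 274.8470582703918, 'cy': 209.10819758387433, 'eye': array([0.21164781, 0.02351937, 1.57022522]), 'orientation': array([-169.62826483,   -0.82952066,  -90.6428154 ])}
scene {'vfov': 47.921044857824185, 'cx': 284.08736526945216, 'cy': 204.51205724194332, 'eye': array([ 1.537333  , -0.20075297,  0.82122358]), 'orientation': array([-1.24843614e+02, -5.84507875e-02,  7.78940591e+01])}
{'clock': 0.1, 'qpos': array([-7.90163964e+01,  9.10895208e+00,  9.15657356e+01, -9.60348721e-04,
        7.94256115e+01, -1.20365290e+01]), 'qvel': array([ 0.01975681, -0.18109317, -0.14065147,  0.04148545, -0.06697303,
        0.01610787]), 'joint_efforts': array([ 4.26923425e-04, -3.96990037e+01, -3.32338214e+01, -9.97924508e-05,
        4.20342316e-03,  1.55213382e-05]), 'tool_pos': array([ 0.22474021, -0.52867883,  0.24440942]), 'ee_rot': array([-1.79901709e+02, -1.99929167e-02,  2.30202925e+01]), 'force': array([-0.06314274, -0.06339722,  0.0415223 ]), 'moment': array([ 0.04384748,  0.01484848, -0.02589915]), 'grip_force': 0.0, 'gripper_width': 1.0043772603340981}
```

View pics/top0.png

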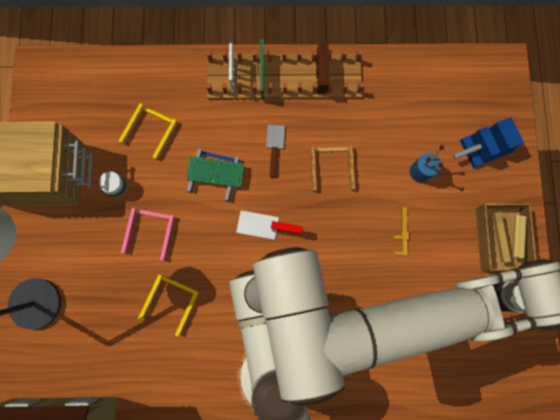

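View pics/scene0.png

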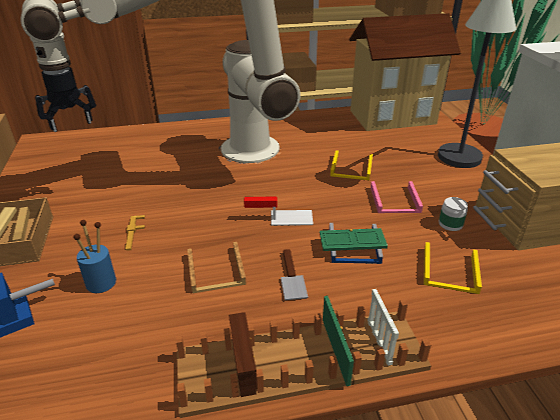

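The top view shows the blue stand with the door at about (215,172), the pine stand at (333,170) and the spatula blade at (258,225) with its handle to the right. The scraper lies between the stands at (275,150). I'll enlarge this region to read corners.

```bash
python3 - <<'E'
import cv2
t=cv2.imread("pics/top0.png")
cv2.imwrite("pics/c1.png",cv2.resize(t[130:250,178:378],None,fx=4,fy=4,interpolation=cv2.INTER_CUBIC))
E
cat > h.py <<'E'
import numpy as np
from rig import *
from scipy.spatial.transform import Rotation as R
def K(n):
    i=camera_info(n); return i,210/np.tan(np.radians(i['vfov']/2)),R.from_euler('xyz',i['orientation'],degrees=True).as_matrix()
def world(n,u,v,z):
    i,f,M=K(n); d=M@[(u-i['cx'])/f,(v-i['cy'])/f,1]
    return i['eye']+d*(z-i['eye'][2])/d[2]
def pix(n,p):
    i,f,M=K(n); c=M.T@(np.asarray(p)-i['eye']); return c[:2]/c[2]*f+[i['cx'],i['cy']]
E
```

```text
(no output)
```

View pics/c1.png

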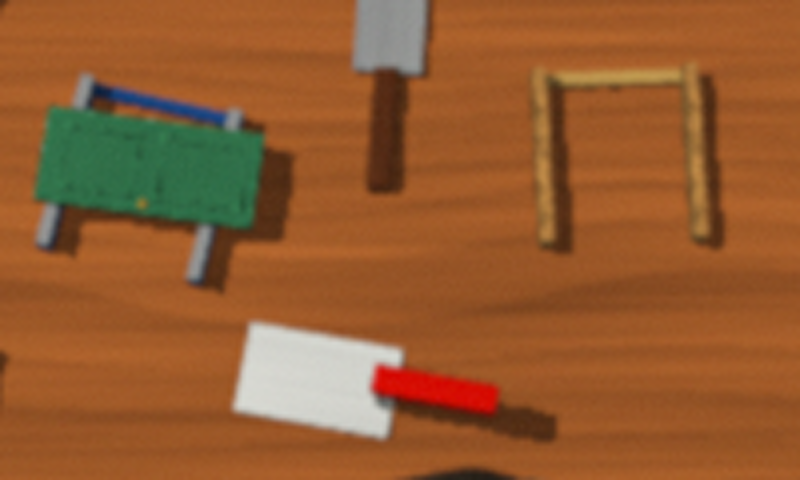

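```bash
cat > fit.py <<'E'
from h import *
from scipy.optimize import least_squares
def fit(name,model,px,x0):
    px=(np.array(px)+.5)/4-.5+[178,130]
    i,f,M=K("top")
    def res(p):
        c,s=np.cos(p[2]),np.sin(p[2]); m=np.array(model)/1000.
        w=np.c_[p[0]+c*m[:,0]-s*m[:,1],p[1]+s*m[:,0]+c*m[:,1],m[:,2]]
        q=(w-i['eye'])@M
        return (q[:,:2]/q[:,2:]*f+[i['cx'],i['cy']]-px).ravel()
    r=least_squares(res,x0);print(name,r.x[:2].round(4),np.degrees(r.x[2]).round(2),'rms px',np.sqrt(np.mean(r.fun**2)).round(2))
st=[(70,65,24),(70,55,24),(-70,65,24),(-70,55,24),(70,-55,24),(70,-65,24),(-70,-55,24),(-70,-65,24)]
if __name__=="__main__":
    fit('paint',st,[(80,74),(95,76),(38,247),(54,248),(228,110),(243,112),(188,282),(205,282)],[.4,.2,0])
    fit('dry',st,[(533,70),(548,70),(540,244),(555,243),(684,66),(697,66),(692,240),(710,238)],[.4,-.1,0])
    fit('door',[(38,85,33),(38,-85,33),(-38,-85,33),(-38,85,33)],[(50,107),(265,133),(250,229),(36,200)],[.4,.2,0])
    b=[(45,35,4),(45,-35,4),(-75,-35,4)];h=[(-57,-11,71),(-152,-11,71),(-152,11,71),(-57,11,71)]
    bp=[(233,411),(249,322),(403,348)];hp=[(376,366),(498,386),(495,413),(372,392)]
    fit('lifter',b+[(-75,35,4)]+h,bp+[(388,438)]+hp,[.3,.1,1.6])
    fit('blade',b+[(-75,35,4)],bp+[(388,438)],[.3,.1,1.6])
E
python3 fit.py
```

```text
paint [0.6065 0.1891] -12.97 rms px 0.48
dry [ 0.6232 -0.1842] 1.1 rms px 0.31
door [0.6131 0.1815] -7.96 rms px 0.33
lifter [0.452  0.0676] 79.27 rms px 0.41
blade [0.4527 0.0677] 79.74 rms px 0.21
```

The enlarged crop shows the door's corners at (50,107), (265,133), (250,229) and (36,200). The pine rails are at x≈540 and x≈695, and the blade and red handle are sharp. The fits agree to under 0.5 px, so I'll start moving.

>>> drive_tool([
  {"offset": [50, -49, 0], "roll": -0.12, "gripper": -1},
  {"offset": [90, -88, 0], "roll": -0.3, "gripper": -1},
  {"offset": [135, -132, 0], "roll": -0.48, "gripper": -1},
  {"offset": [178, -175, 0], "roll": -0.66, "gripper": -1},
  {"offset": [220, -217, 0], "roll": -0.84, "gripper": -1},
], newtons=100)

```text
clock: 0.72
tool_pos: [0.3427, -0.2413, 0.2449]
ee_rot: [-180.0, -0.0, 71.5]
force: [1.3, -0.3, 1.8]
gripper_width: 0.999
grip_force: 0.0
```

```bash
cat > go.py <<'E'
import sys
from h import *
def go(x,y,z,yaw):
    s=get_state(); p=s['tool_pos'];M=R.from_euler('xyz',s['ee_rot'],degrees=True).as_matrix()
    dy=(s['ee_rot'][2]-yaw+180)%360-180
    print('t',round(s['clock'],2),'pos',p.round(4),'rot',s['ee_rot'].round(2),'F',s['force'].round(2),'g',round(s['gripper_width'],3),round(s['grip_force'],1))
    print('offset',(M.T@(np.array([x,y,z])-p)*1000).round(1),'roll',np.radians(dy).round(4))
if __name__=="__main__": go(*map(float,sys.argv[1:5]))
E
python3 go.py .437 -.013 .12 79.4
```

```text
t 0.72 pos [ 0.3427 -0.2413  0.2449] rot [-1.7999e+02 -2.0000e-02  7.1470e+01] F [ 1.33 -0.25  1.82] g 0.999 0.0
offset [246.4  16.8 125. ] roll -0.1385
```

>>> drive_tool([
  {"offset": [50, 3, 25], "roll": -0.03, "gripper": -1},
  {"offset": [100, 7, 50], "roll": -0.06, "gripper": -1},
  {"offset": [150, 10, 75], "roll": -0.09, "gripper": -1},
  {"offset": [200, 14, 100], "roll": -0.12, "gripper": -1},
  {"offset": [246, 17, 125], "roll": -0.138, "gripper": -1},
])

```text
clock: 1.35
tool_pos: [0.4383, -0.0144, 0.1194]
ee_rot: [180.0, 0.0, 79.1]
force: [1.5, -0.2, 0.4]
gripper_width: 0.997
grip_force: 0.0
```

```bash
python3 go.py .437 -.013 .053 79.4
python3 - <<'E'
from h import *
import cv2
a=read_camera("wrist"); cv2.imwrite("pics/w1.png",a[:,:,::-1])
y=np.radians(79.4)
for lx,ly,z in((-57,11,71),(-57,-11,71),(-152,11,71),(-152,-11,71),(45,35,4),(45,-35,4)):
    print((lx,ly),pix("wrist",[.452+(np.cos(y)*lx-np.sin(y)*ly)/1e3,.0676+(np.sin(y)*lx+np.cos(y)*ly)/1e3,z/1e3]).round(0))
E
```

```text
t 1.35 pos [ 0.4383 -0.0144  0.1194] rot [179.98   0.    79.12] F [ 1.49 -0.17  0.44] g 0.997 0.0
offset [ 1.1 -1.6 66.4] roll -0.0048
(-57, 11) [254. 211.]
(-57, -11) [292. 211.]
(-152, 11) [257. 342.]
(-152, -11) [289. 342.]
(45, 35) [222.  40.]
(45, -35) [324.  39.]
```

View pics/w1.png

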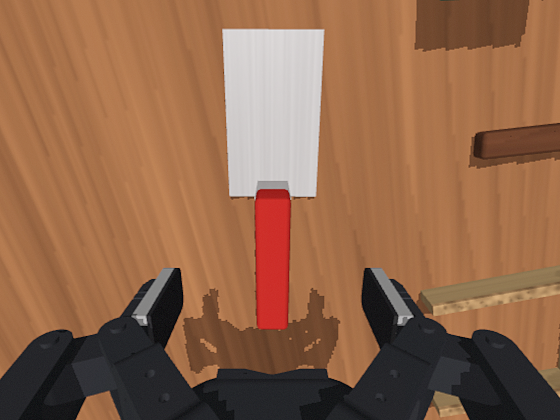

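The wrist view shows the red handle over columns 256–291 and rows 190–329, with the blade tip at row 30. It is well centred sideways, but sits 10–20 px further forward than predicted. The arm was probably still settling, so I'll re-measure now that it is still.

Run:
```python
from h import *
import cv2
print(get_state()['tool_pos'],get_state()['ee_rot'])
a=read_camera("wrist").astype(int)
m=(a[...,0]>120)&(a[...,1]<80)&(a[...,2]<80); v,u=np.where(m);print('red',u.min(),u.max(),v.min(),v.max())
w=(a.min(2)>170);w[:, :200]=0;w[:,350:]=0;w[220:]=0;v,u=np.where(w);print('white',u.min(),u.max(),v.min(),v.max())
y=np.radians(79.4)
for lx,ly,z in((-57,0,71),(-57,0,45),(-152,0,71),(-152,0,45),(45,35,4),(45,-35,4),(-75,35,4),(-75,-35,4)):
    print((lx,ly,z),pix("wrist",[.452+(np.cos(y)*lx-np.sin(y)*ly)/1e3,.0676+(np.sin(y)*lx+np.cos(y)*ly)/1e3,z/1e3]).round(0))
```

```text
[ 0.43684062 -0.00967777  0.11599317] [-179.68757891   -0.22521124   79.27140193]
red 121 557 5 415
white 227 328 36 207
(-57, 0, 71) [274. 206.]
(-57, 0, 45) [274. 194.]
(-152, 0, 71) [274. 338.]
(-152, 0, 45) [274. 314.]
(45, 35, 4) [223.  36.]
(45, -35, 4) [325.  35.]
(-75, 35, 4) [231. 202.]
(-75, -35, 4) [317. 202.]
```

>>> drive_tool([
  {"offset": [0, 0, 20], "roll": 0, "gripper": -1},
  {"offset": [0, 0, 40], "roll": 0, "gripper": -1},
  {"offset": [0, 0, 56], "roll": 0, "gripper": -1},
  {"offset": [0, 0, 67], "roll": 0, "gripper": -1},
  {"offset": [0, 0, 67], "roll": 0, "gripper": -1},
])

```text
clock: 2.08
tool_pos: [0.4374, -0.0163, 0.0528]
ee_rot: [-179.9, -0.0, 79.0]
force: [0.2, -0.2, -0.2]
gripper_width: 1.001
grip_force: 0.0
```

```bash
python3 go.py .437 -.013 .053 79.4
```

```text
t 2.08 pos [ 0.4374 -0.0163  0.0528] rot [-1.7991e+02 -1.0000e-02  7.9030e+01] F [ 0.17 -0.2  -0.21] g 1.001 0.0
offset [ 3.1 -1.  -0.2] roll -0.0065
```

>>> drive_tool([
  {"offset": [3, -1, 0], "roll": -0.006, "gripper": -1},
  {"offset": [3, -1, 0], "roll": -0.006, "gripper": 0},
  {"offset": [3, -1, 0], "roll": -0.006, "gripper": 1},
  {"offset": [3, -1, 0], "roll": -0.006, "gripper": 1},
  {"offset": [3, -1, 0], "roll": -0.006, "gripper": 1},
], newtons=110)

```text
clock: 2.7
tool_pos: [0.4379, -0.0131, 0.0536]
ee_rot: [180.0, 0.0, 79.4]
force: [-0.3, 0.1, 1.8]
gripper_width: 0.24
grip_force: 107.3
```

>>> drive_tool([
  {"offset": [0, 0, 0], "roll": 0, "gripper": 1},
  {"offset": [0, 0, 0], "roll": 0, "gripper": 1},
  {"offset": [0, 0, 0], "roll": 0, "gripper": 1},
])

```text
clock: 3.08
tool_pos: [0.4379, -0.0131, 0.0536]
ee_rot: [180.0, 0.0, 79.4]
force: [1.0, 0.8, 4.8]
gripper_width: 0.241
grip_force: 107.4
```

```bash
python3 go.py .3814 .214 .113 -8
```

```text
t 3.08 pos [ 0.4379 -0.0131  0.0536] rot [1.7997e+02 1.0000e-02 7.9400e+01] F [1.   0.75 4.75] g 0.241 107.4
offset [212.8 -97.3 -59.5] roll 1.5255
```

>>> drive_tool([
  {"offset": [0, 0, -8], "roll": 0, "gripper": 1},
  {"offset": [0, 0, -20], "roll": 0, "gripper": 1},
  {"offset": [0, 0, -35], "roll": 0, "gripper": 1},
  {"offset": [0, 0, -50], "roll": 0, "gripper": 1},
  {"offset": [0, 0, -60], "roll": 0, "gripper": 1},
])

```text
clock: 3.7
tool_pos: [0.4382, -0.0132, 0.1148]
ee_rot: [179.9, 0.0, 79.4]
force: [-0.0, 0.7, -1.8]
gripper_width: 0.243
grip_force: 107.5
```

>>> drive_tool([
  {"offset": [20, -10, 0], "roll": 0.14, "gripper": 1},
  {"offset": [47, -21, 0], "roll": 0.3, "gripper": 1},
  {"offset": [74, -34, 0], "roll": 0.46, "gripper": 1},
  {"offset": [101, -46, 0], "roll": 0.62, "gripper": 1},
  {"offset": [128, -58, 0], "roll": 0.78, "gripper": 1},
])

```text
clock: 4.32
tool_pos: [0.4038, 0.1244, 0.1137]
ee_rot: [180.0, -0.0, 34.4]
force: [0.5, -0.3, -1.0]
gripper_width: 0.243
grip_force: 107.5
```

```bash
python3 go.py .3814 .214 .113 -8
```

```text
t 4.33 pos [0.4038 0.1244 0.1137] rot [ 1.80e+02 -1.00e-02  3.44e+01] F [ 0.54 -0.32 -0.97] g 0.243 107.5
offset [ 32.1 -86.6   0.7] roll 0.74
```

>>> drive_tool([
  {"offset": [6, -17, 0], "roll": 0.16, "gripper": 1},
  {"offset": [13, -35, 0], "roll": 0.32, "gripper": 1},
  {"offset": [20, -53, 0], "roll": 0.48, "gripper": 1},
  {"offset": [27, -72, 0], "roll": 0.62, "gripper": 1},
  {"offset": [32, -87, 0], "roll": 0.74, "gripper": 1},
])

```text
clock: 4.95
tool_pos: [0.3806, 0.214, 0.1136]
ee_rot: [-180.0, 0.0, -7.9]
force: [-0.6, -0.9, -1.2]
gripper_width: 0.24
grip_force: 107.6
```

>>> drive_tool([
  {"offset": [0, 0, 0], "roll": 0, "gripper": 1},
  {"offset": [0, 0, 0], "roll": 0, "gripper": 1},
])

```text
clock: 5.2
tool_pos: [0.381, 0.2129, 0.1135]
ee_rot: [180.0, -0.0, -7.6]
force: [0.3, 0.4, -1.9]
gripper_width: 0.234
grip_force: 107.8
```

```bash
python3 go.py .3814 .214 .0645 -8
python3 - <<'E'
from h import *
import cv2
a=read_camera("wrist"); cv2.imwrite("pics/w2.png",a[:,:,::-1])
i,f,M=K("wrist")
print(get_state()['tool_pos'],get_state()['ee_rot'])
print('door',[pix("wrist",[.6131+x*np.cos(-.139)-y*np.sin(-.139),.1815+x*np.sin(-.139)+y*np.cos(-.139),.033]).round(0) for x,y in((-.038,.085),(-.038,-.085),(.038,-.085),(.038,.085))])
# blade corners predicted if level
s=get_state();T=R.from_euler('xyz',s['ee_rot'],degrees=True).as_matrix();p=s['tool_pos']
print('blade',[pix("wrist",p+T@[(x+82)/1e3,y/1e3,.0496]).round(0) for x,y in((45,-35),(45,35),(-75,35),(-75,-35))])
E
```

```text
t 5.2 pos [0.381  0.2129 0.1135] rot [ 1.7999e+02 -1.0000e-02 -7.5800e+00] F [ 0.28  0.4  -1.86] g 0.234 107.8
offset [ 0.2 -1.2 49. ] roll 0.0074
[0.3811156  0.21274011 0.1134447 ] [ 1.79992087e+02 -7.67041882e-03 -7.63004427e+00]
door [array([ 109., -131.]), array([ 437., -128.]), array([ 466., -350.]), array([  81., -354.])]
blade [array([202.,   7.]), array([344.,   7.]), array([330., 230.]), array([216., 230.])]
```

View pics/w2.png

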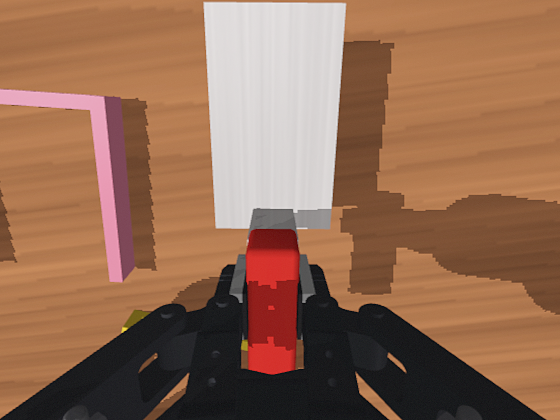

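The wrist view shows the blade level and square in the gripper. Its tip is at row 3, columns 204–346, against a prediction of row 7, columns 202–344, and the pink stand stays clear to the left. Next I'll lower the blade to about 10 mm and slide it in.

>>> drive_tool([
  {"offset": [0, -1, 14], "roll": 0.007, "gripper": 1},
  {"offset": [0, -1, 28], "roll": 0.007, "gripper": 1},
  {"offset": [0, -1, 41], "roll": 0.007, "gripper": 1},
  {"offset": [0, -1, 50], "roll": 0.007, "gripper": 1},
  {"offset": [0, -1, 50], "roll": 0.007, "gripper": 1},
])

```text
clock: 5.88
tool_pos: [0.3803, 0.214, 0.0623]
ee_rot: [180.0, 0.1, -8.1]
force: [-0.0, -0.4, -1.1]
gripper_width: 0.245
grip_force: 107.8
```

```bash
python3 go.py .5319 .1929 .0638 -8
python3 - <<'E'
from h import *
import cv2
cv2.imwrite("pics/s2.png",cv2.resize(read_camera("scene")[170:290,220:420,::-1],None,fx=4,fy=4,interpolation=cv2.INTER_CUBIC))
E
```

```text
t 5.88 pos [0.3803 0.214  0.0623] rot [ 1.7996e+02  1.2000e-01 -8.0900e+00] F [-0.   -0.36 -1.09] g 0.245 107.8
offset [153.1  -0.4  -1.8] roll -0.0015
```

View pics/s2.png

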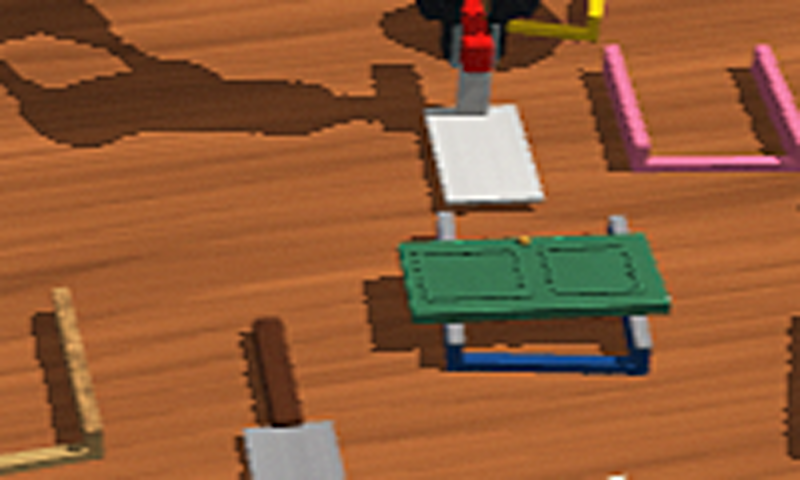

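The scene crop shows the blade just above the desk, pointing between the blue rails with the door ahead of it. I'll slide it under.

>>> drive_tool([
  {"offset": [15, 0, -1], "roll": 0, "gripper": 1},
  {"offset": [35, 0, -1], "roll": 0, "gripper": 1},
  {"offset": [57, 0, -1], "roll": 0, "gripper": 1},
  {"offset": [80, 0, -1], "roll": 0, "gripper": 1},
  {"offset": [100, 0, -1], "roll": 0, "gripper": 1},
])

```text
clock: 6.55
tool_pos: [0.4826, 0.1999, 0.0651]
ee_rot: [-180.0, -0.1, -8.1]
force: [0.5, 0.1, -0.7]
gripper_width: 0.241
grip_force: 107.8
```

```bash
python3 go.py .5319 .1929 .0638 -8
```

```text
t 6.55 pos [0.4826 0.1999 0.0651] rot [-1.7996e+02 -1.4000e-01 -8.1100e+00] F [ 0.49  0.06 -0.75] g 0.241 107.8
offset [49.8 -0.1  1.5] roll -0.0019
```

>>> drive_tool([
  {"offset": [18, 0, 1], "roll": 0, "gripper": 1},
  {"offset": [35, 0, 1], "roll": 0, "gripper": 1},
  {"offset": [46, 0, 1], "roll": 0, "gripper": 1},
  {"offset": [50, 0, 1], "roll": 0, "gripper": 1},
  {"offset": [50, 0, 1], "roll": 0, "gripper": 1},
])

```text
clock: 7.18
tool_pos: [0.5296, 0.1931, 0.0633]
ee_rot: [-180.0, 0.0, -8.1]
force: [0.0, 0.4, -1.6]
gripper_width: 0.238
grip_force: 107.8
```

```bash
python3 go.py .5319 .1929 .075 -8
python3 - <<'E'
from h import *
import cv2
cv2.imwrite("pics/w3.png",read_camera("wrist")[:,:,::-1])
E
```

```text
t 7.17 pos [0.5296 0.1931 0.0633] rot [-1.80e+02  1.00e-02 -8.09e+00] F [ 0.01  0.37 -1.55] g 0.238 107.8
offset [  2.3  -0.1 -11.7] roll -0.0015
```

View pics/w3.png

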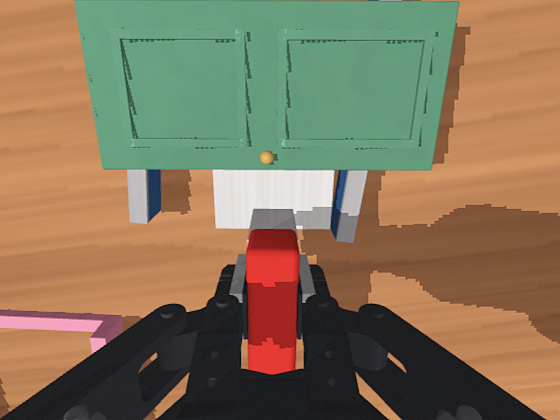

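The wrist view shows the door square over the blade, its near edge at row 170. The blade at columns 214–333 sits between the rails but nearer the right one. I'll shift 3 mm left and lift.

>>> drive_tool([
  {"offset": [2, -3, -2], "roll": 0, "gripper": 1},
  {"offset": [2, -3, -6], "roll": 0, "gripper": 1},
  {"offset": [2, -3, -8], "roll": 0, "gripper": 1},
  {"offset": [2, -3, -10], "roll": 0, "gripper": 1},
  {"offset": [2, -3, -12], "roll": 0, "gripper": 1},
])

```text
clock: 7.85
tool_pos: [0.5317, 0.1958, 0.0753]
ee_rot: [180.0, 0.0, -8.1]
force: [-0.1, -0.4, -1.9]
gripper_width: 0.241
grip_force: 107.7
```

>>> drive_tool([
  {"offset": [0, 0, -3], "roll": 0, "gripper": 1},
  {"offset": [0, 0, -7], "roll": 0, "gripper": 1},
  {"offset": [0, 0, -12], "roll": 0, "gripper": 1},
  {"offset": [0, 0, -18], "roll": 0, "gripper": 1},
  {"offset": [0, 0, -24], "roll": 0, "gripper": 1},
])

```text
clock: 8.48
tool_pos: [0.5321, 0.1958, 0.0999]
ee_rot: [-180.0, -0.0, -8.1]
force: [-0.5, 0.3, -1.8]
gripper_width: 0.237
grip_force: 107.7
```

>>> drive_tool([
  {"offset": [0, 0, -4], "roll": 0, "gripper": 1},
  {"offset": [0, 0, -7], "roll": 0, "gripper": 1},
  {"offset": [0, 0, -9], "roll": 0, "gripper": 1},
  {"offset": [0, 0, -10], "roll": 0, "gripper": 1},
  {"offset": [0, 0, -10], "roll": 0, "gripper": 1},
])

```text
clock: 9.1
tool_pos: [0.5319, 0.1958, 0.1093]
ee_rot: [180.0, 0.0, -8.1]
force: [-0.4, -0.8, -1.9]
gripper_width: 0.242
grip_force: 107.7
```

```bash
python3 go.py .5412 -.1858 .11 1.1
python3 - <<'E'
from h import *
import cv2
cv2.imwrite("pics/w4.png",read_camera("wrist")[:,:,::-1])
E
```

```text
t 9.1 pos [0.5319 0.1958 0.1093] rot [ 1.80e+02  1.00e-02 -8.09e+00] F [-0.42 -0.75 -1.88] g 0.242 107.7
offset [ 62.9 376.5  -0.7] roll -0.1604
```

View pics/w4.png

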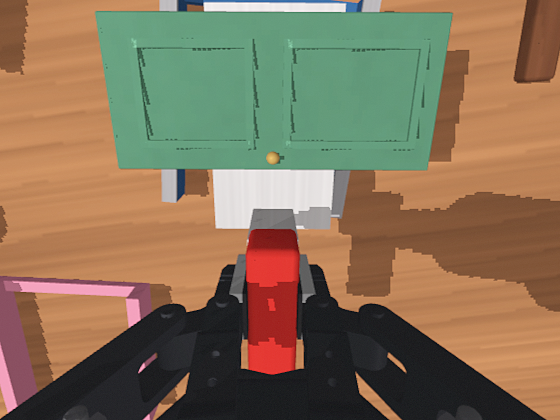

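The wrist view shows the door off the rails and centred on the level blade, with door columns 119–430 against blade 214–333. I'll compute its exact offset on the blade, then carry it.

```bash
cat > rel.py <<'E'
from h import *
# door corners in the lifter frame from wrist pixels (door top plane)
def rel(px):
    s=get_state();T=R.from_euler('xyz',s['ee_rot'],degrees=True).as_matrix();p=s['tool_pos']
    zt=p[2]-.0536+.004+.009
    c=np.array([T.T@(world("wrist",u,v,zt)-p) for u,v in px])*1000-[82,0,0]
    print(c[:,:2].round(1)); print('centre in lifter (tool x,y)',c.mean(0)[:2].round(1))
if __name__=="__main__": rel([(97,12),(452,13),(428,169),(120,169)])
E
python3 rel.py
```

```text
[[ 40.6 -83.3]
 [ 40.1  84.7]
 [-34.7  85.2]
 [-34.7 -84.1]]
centre in lifter (tool x,y) [2.8 0.6]
```

>>> drive_tool([
  {"offset": [1, 5, 0], "roll": -0.002, "gripper": 1},
  {"offset": [2.5, 15, 0], "roll": -0.006, "gripper": 1},
  {"offset": [5, 30, 0], "roll": -0.012, "gripper": 1},
  {"offset": [8, 48, 0], "roll": -0.02, "gripper": 1},
  {"offset": [11.5, 68, 0], "roll": -0.029, "gripper": 1},
])

```text
clock: 9.78
tool_pos: [0.5337, 0.1253, 0.1093]
ee_rot: [180.0, -0.0, -6.4]
force: [0.6, -0.1, -1.5]
gripper_width: 0.241
grip_force: 107.7
```

```bash
python3 go.py .5412 -.1858 .11 1.1
```

```text
t 9.78 pos [0.5337 0.1253 0.1093] rot [179.99  -0.    -6.42] F [ 0.62 -0.06 -1.46] g 0.241 107.7
offset [ 42.2 308.4  -0.6] roll -0.1312
```

>>> drive_tool([
  {"offset": [2.5, 21, 0], "roll": -0.009, "gripper": 1},
  {"offset": [5, 42, 0], "roll": -0.018, "gripper": 1},
  {"offset": [8, 63, 0], "roll": -0.027, "gripper": 1},
  {"offset": [11, 84, 0], "roll": -0.036, "gripper": 1},
  {"offset": [13.5, 105, 0], "roll": -0.045, "gripper": 1},
])

```text
clock: 10.4
tool_pos: [0.5353, 0.0193, 0.1094]
ee_rot: [180.0, -0.0, -3.9]
force: [0.2, -0.6, -2.1]
gripper_width: 0.238
grip_force: 107.8
```

>>> drive_tool([
  {"offset": [2.5, 21, 0], "roll": -0.009, "gripper": 1},
  {"offset": [5, 42, 0], "roll": -0.018, "gripper": 1},
  {"offset": [8, 63, 0], "roll": -0.027, "gripper": 1},
  {"offset": [11, 84, 0], "roll": -0.036, "gripper": 1},
  {"offset": [13.5, 105, 0], "roll": -0.045, "gripper": 1},
])

```text
clock: 11.02
tool_pos: [0.5415, -0.0864, 0.1093]
ee_rot: [180.0, 0.0, -1.3]
force: [-0.2, -0.0, -2.1]
gripper_width: 0.238
grip_force: 107.7
```

```bash
python3 go.py .5384 -.1853 .11 1.1
```

```text
t 11.03 pos [ 0.5415 -0.0864  0.1093] rot [179.98   0.    -1.28] F [-0.23 -0.01 -2.13] g 0.238 107.7
offset [-0.8 98.9 -0.6] roll -0.0416
```

>>> drive_tool([
  {"offset": [0, 20, 0], "roll": -0.009, "gripper": 1},
  {"offset": [0, 38, 0], "roll": -0.017, "gripper": 1},
  {"offset": [0, 55, 0], "roll": -0.025, "gripper": 1},
  {"offset": [0, 70, 0], "roll": -0.031, "gripper": 1},
  {"offset": [-0.5, 82, 0], "roll": -0.036, "gripper": 1},
])

```text
clock: 11.65
tool_pos: [0.5394, -0.1676, 0.1093]
ee_rot: [180.0, -0.0, 0.8]
force: [0.2, -0.8, -2.9]
gripper_width: 0.24
grip_force: 107.7
```

>>> drive_tool([
  {"offset": [0, 9, 0], "roll": -0.003, "gripper": 1},
  {"offset": [0, 14, 0], "roll": -0.005, "gripper": 1},
  {"offset": [0, 17, 0], "roll": -0.006, "gripper": 1},
  {"offset": [0, 17, 0], "roll": -0.006, "gripper": 1},
])

```text
clock: 12.15
tool_pos: [0.5398, -0.1835, 0.1093]
ee_rot: [-180.0, -0.0, 1.1]
force: [0.4, 0.6, -2.1]
gripper_width: 0.237
grip_force: 107.6
```

```bash
python3 go.py .5384 -.1853 .082 1.1
python3 - <<'E'
from h import *
import cv2
cv2.imwrite("pics/w5.png",read_camera("wrist")[:,:,::-1])
E
```

```text
t 12.15 pos [ 0.5398 -0.1835  0.1093] rot [-179.99   -0.      1.14] F [ 0.38  0.6  -2.06] g 0.237 107.6
offset [-1.5  1.8 27.3] roll 0.0008
```

View pics/w5.png

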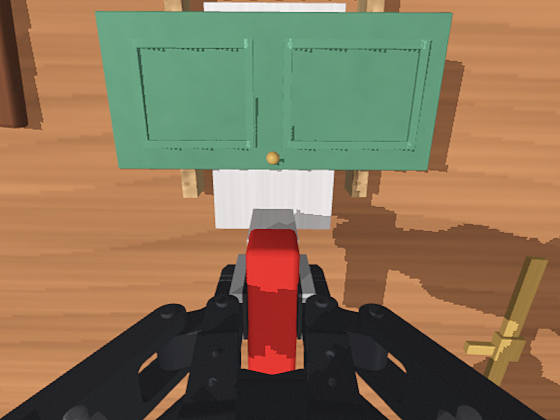

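The wrist view shows the door unmoved on the blade. The pine rails, at columns 182–197 and 353–368, lie symmetric about the blade. I'll lower it gently.

>>> drive_tool([
  {"offset": [-1, 1.5, 4], "roll": 0, "gripper": 1},
  {"offset": [-1, 1.5, 10], "roll": 0, "gripper": 1},
  {"offset": [-1, 1.5, 17], "roll": 0, "gripper": 1},
  {"offset": [-1, 1.5, 23], "roll": 0, "gripper": 1},
  {"offset": [-1, 1.5, 28], "roll": 0, "gripper": 1},
])

```text
clock: 12.82
tool_pos: [0.5386, -0.185, 0.0807]
ee_rot: [-180.0, 0.0, 1.1]
force: [0.2, -0.7, -2.6]
gripper_width: 0.236
grip_force: 107.6
```

>>> drive_tool([
  {"offset": [0, 0, 3], "roll": 0, "gripper": 1},
  {"offset": [0, 0, 5], "roll": 0, "gripper": 1},
  {"offset": [0, 0, 7], "roll": 0, "gripper": 1},
  {"offset": [0, 0, 9], "roll": 0, "gripper": 1},
  {"offset": [0, 0, 11], "roll": 0, "gripper": 1},
])

```text
clock: 13.45
tool_pos: [0.539, -0.1853, 0.0705]
ee_rot: [180.0, -0.0, 1.1]
force: [-0.0, -0.3, -2.0]
gripper_width: 0.241
grip_force: 107.7
```

>>> drive_tool([
  {"offset": [0, 0, 3], "roll": 0, "gripper": 1},
  {"offset": [0, 0, 6], "roll": 0, "gripper": 1},
  {"offset": [0, 0, 7], "roll": 0, "gripper": 1},
  {"offset": [0, 0, 7], "roll": 0, "gripper": 1},
])

```text
clock: 13.95
tool_pos: [0.5387, -0.1851, 0.0632]
ee_rot: [-180.0, 0.0, 1.1]
force: [-0.3, -0.2, -1.4]
gripper_width: 0.243
grip_force: 107.7
```

```bash
python3 go.py .385 -.188 .0638 1.1
```

```text
t 13.95 pos [ 0.5387 -0.1851  0.0632] rot [-1.7999e+02  1.0000e-02  1.1300e+00] F [-0.28 -0.23 -1.39] g 0.243 107.7
offset [-153.8   -0.2   -0.6] roll 0.0006
```

>>> drive_tool([
  {"offset": [-8, 0, 0], "roll": 0, "gripper": 1},
  {"offset": [-24, 0, 0], "roll": 0, "gripper": 1},
  {"offset": [-46, 0, 0], "roll": 0, "gripper": 1},
  {"offset": [-70, 0, 0], "roll": 0, "gripper": 1},
  {"offset": [-95, 0, 0], "roll": 0, "gripper": 1},
])

```text
clock: 14.58
tool_pos: [0.4428, -0.187, 0.0634]
ee_rot: [180.0, -0.0, 1.1]
force: [-0.4, -0.7, -0.9]
gripper_width: 0.238
grip_force: 107.7
```

>>> drive_tool([
  {"offset": [-22, 0, 0], "roll": 0, "gripper": 1},
  {"offset": [-40, 0, 0], "roll": 0, "gripper": 1},
  {"offset": [-52, 0, 0], "roll": 0, "gripper": 1},
  {"offset": [-58, 0, 0], "roll": 0, "gripper": 1},
  {"offset": [-58, 0, 0], "roll": 0, "gripper": 1},
])

```text
clock: 15.2
tool_pos: [0.3858, -0.1883, 0.0634]
ee_rot: [180.0, -0.0, 1.1]
force: [0.1, 0.2, -0.9]
gripper_width: 0.241
grip_force: 107.7
```

```bash
python3 go.py .385 -.188 .0536 1.1
python3 - <<'E'
from h import *
import cv2
cv2.imwrite("pics/s6.png",cv2.resize(read_camera("scene")[150:300,150:350,::-1],None,fx=4,fy=4,interpolation=cv2.INTER_CUBIC))
E
```

```text
t 15.2 pos [ 0.3858 -0.1883  0.0634] rot [ 1.7999e+02 -2.0000e-02  1.1100e+00] F [ 0.07  0.22 -0.93] g 0.241 107.7
offset [-0.8 -0.3  9.8] roll 0.0002
```

View pics/s6.png

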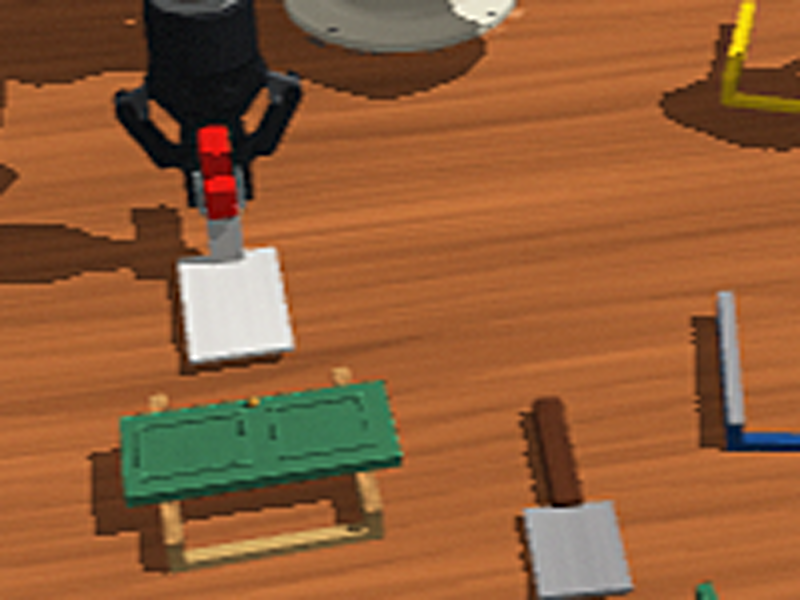

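The scene crop shows the door square across both pine rails and the blade fully out. I'll lay the spatula down.

>>> drive_tool([
  {"offset": [0, 0, 3], "roll": 0, "gripper": 1},
  {"offset": [0, 0, 6], "roll": 0, "gripper": 1},
  {"offset": [0, 0, 8], "roll": 0, "gripper": 1},
  {"offset": [0, 0, 9.5], "roll": 0, "gripper": 1},
  {"offset": [0, 0, 9.5], "roll": 0, "gripper": 1},
])

```text
clock: 15.88
tool_pos: [0.3859, -0.1882, 0.0538]
ee_rot: [-180.0, -0.0, 1.1]
force: [0.3, -0.2, -1.2]
gripper_width: 0.24
grip_force: 107.7
```

>>> drive_tool([
  {"offset": [0, 0, 0], "roll": 0, "gripper": 0.5},
  {"offset": [0, 0, 0], "roll": 0, "gripper": 0},
  {"offset": [0, 0, 0], "roll": 0, "gripper": -1},
  {"offset": [0, 0, 0], "roll": 0, "gripper": -1},
  {"offset": [0, 0, 0], "roll": 0, "gripper": -1},
])

```text
clock: 16.5
tool_pos: [0.3859, -0.1882, 0.0539]
ee_rot: [180.0, -0.0, 1.1]
force: [-0.1, 0.3, 0.2]
gripper_width: 1.0
grip_force: 0.0
```

>>> drive_tool([
  {"offset": [0, 0, -5], "roll": 0, "gripper": -1},
  {"offset": [0, 0, -25], "roll": 0, "gripper": -1},
  {"offset": [0, 0, -55], "roll": 0, "gripper": -1},
  {"offset": [0, 0, -90], "roll": 0, "gripper": -1},
  {"offset": [0, 0, -120], "roll": 0, "gripper": -1},
])

```text
clock: 17.12
tool_pos: [0.386, -0.1883, 0.1755]
ee_rot: [179.9, -0.1, 1.1]
force: [1.9, -0.8, 0.0]
gripper_width: 1.0
grip_force: 0.0
```

>>> drive_tool([
  {"offset": [-30, 0, -20], "roll": 0, "gripper": -1},
  {"offset": [-30, 0, -20], "roll": 0, "gripper": -1},
  {"offset": [-30, 0, -20], "roll": 0, "gripper": -1},
])

```text
clock: 17.5
tool_pos: [0.3559, -0.1887, 0.1935]
ee_rot: [-180.0, -0.0, 1.1]
force: [0.3, -0.2, 0.2]
gripper_width: 1.002
grip_force: 0.0
```

```bash
python3 go.py .385 -.188 .19 1.1
python3 - <<'E'
from h import *
import cv2
cv2.imwrite("pics/w7.png",read_camera("wrist")[:,:,::-1])
i,f,M=K("wrist")
a=np.radians(1.1)
for n,z,o in(('door',.033,(.6232,-.1842)),):
  print(n,[pix("wrist",[o[0]+x*np.cos(a)-y*np.sin(a),o[1]+x*np.sin(a)+y*np.cos(a),z]).round(0) for x,y in((-.038,.085),(-.038,-.085),(.038,-.085),(.038,.085))])
print('blade',[pix("wrist",[.467+x,-.1866+y,.004]).round(0) for x,y in((.045,.035),(.045,-.035),(-.075,.035),(-.075,-.035))])
E
```

```text
t 17.5 pos [ 0.3559 -0.1887  0.1935] rot [-1.7999e+02 -1.0000e-02  1.1100e+00] F [ 0.28 -0.25  0.24] g 1.002 0.0
offset [29.1 -0.1  3.5] roll 0.0002
door [array([ 157., -112.]), array([ 391., -112.]), array([ 406., -261.]), array([ 143., -261.])]
blade [array([235.,  13.]), array([313.,  15.]), array([237., 149.]), array([306., 151.])]
```

View pics/w7.png

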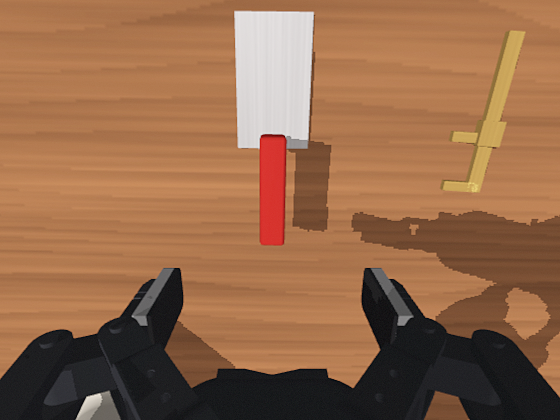

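The wrist view shows the spatula lying flat, with its blade tip at row 12 as predicted and the fingers clear. I'll run one numeric check of the door from the top camera, then hand in.

Run:
```python
from h import *
import cv2
a=read_camera("top").astype(int)
m=((a[...,1]>a[...,0]+20)&(a[...,1]>a[...,2]+15)).astype(np.uint8); m[:110]=0; m[:, :240]=0
n,l,s,c=cv2.connectedComponentsWithStats(m); k=1+np.argmax(s[1:,4])
pts=np.argwhere(l==k)[:,::-1].astype(np.float32)
print(s[k],world("top",*c[k],.033),cv2.minAreaRect(pts))
print(finish_job())
```

```text
[ 306  156   55   25 1256] [ 0.6209976  -0.18504945  0.033     ] ((333.17303466796875, 168.07440185546875), (23.360332489013672, 53.95499801635742), 88.49256896972656)
the job is handed in; nothing more can be done
None
```

The door lies across both rails of the drying stand, about 2 mm off centre and square to within about 2° by the top camera. The spatula lies flat on the desk with its blade fully out, and the job was handed in at about 17.6 s; the hand-in call returned no verdict.

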